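# Weed out the weak gluing clamp at the cobbler's bench

### The job

One of the three spring clamps used for gluing soles has gone weak. Starting with the clamp nearest the scrap tray and working away from it, squeeze the handles of each clamp firmly for a moment to feel how stiff it is; put the one that gives far too easily in the square wooden scrap tray, and leave the two good ones lying where they are.

Things in the scene. Friction and masses are not known exactly. Their poses are not given: they have to be found in the camera images.
- clamp_a: Loose spring clamp like a big clothes peg, steel with black rubber pads, 75 g, lying on its side; any of the three lookalikes may be the weak one. 112 mm long, 24 high. Origin: on the pivot axis at the underside. x: towards the handle ends, 59 mm from the pivot, pointing roughly to the robot at the start; jaw tips 52 mm the other way. y: across the handles. z: up, along the pivot.
- clamp_b: Spring clamp, same make, size and axes as clamp_a. All three: the two handles splay, 55 mm across their ends at rest, 34 mm across with parallel outer faces when squeezed fully together. Squeeze along y, about 42 mm from the pivot. They spring back when let go.
- clamp_c: Spring clamp, same make, size and axes as clamp_a. Feel, squeezing 42 mm from the pivot: a good clamp takes about 10 N on each handle to start, 22 N halfway (43 mm across) and over 30 N to close; the weak one about 1.5, 4 and 5.5 N.
- clamp_a_handle (a joint): Squeeze of the handles of clamp_a, rad: 0 at rest (jaws shut), growing to 0.4 with the handles squeezed fully together (jaws open).
- clamp_b_handle (a joint): Squeeze of the handles of clamp_b, rad: 0 at rest (jaws shut), growing to 0.4 with the handles squeezed fully together (jaws open).
- clamp_c_handle (a joint): Squeeze of the handles of clamp_c, rad: 0 at rest (jaws shut), growing to 0.4 with the handles squeezed fully together (jaws open).
- scrap_tray: Square open wooden tray, 200 x 200 mm, 40 mm high, walls and floor 6 mm thick, empty, fixed to the bench to the left of the clamps. Origin: centre of its underside on the bench; x and y along its sides, z up.
Not all that is in view belongs to the job. Leave any purple look-alike of the clamp_c alone.

How it is judged:
By the outcome, as a careful person would: the job done as asked, in the order asked, and still so for the second after the job is handed in, with the robot touching nothing.
It also fails if it takes over 58 s, if anything falls off the work surface, if the arm or the gripper's body presses on something with over 40 N, if the wrist force passes 120 N, or if a joint passes its speed limit or range.

### The arm

A 6-joint arm with a two-finger parallel gripper is mounted at the origin on the work surface. World frame = base frame: x ahead of the robot, y to its left, z up, the work surface at z = 0. Lengths are in m, angles in rad, forces in N, time in s.
With the tool pointing down it reaches from about 0.3 to 0.85 m from the base axis. Payload 4.2 kg.
Tool frame: the origin (TCP) lies at the centre of the arm's flange, where the gripper is bolted on; the fingertips stand 191 mm ahead of it and the grasp point (between the pads) lies 172 mm ahead of it (tcp_to_grasp is the distance from the TCP to the grasp point, in m); z points along the fingers, y is the direction in which the jaws open and shut (so a half turn about z gives the same grasp; the last joint's range is limited). The gripper opens to 91 mm and grips with 3 to 60 N. Pads are 32 mm wide; open, the fingers measure 118 mm over their backs; the gripper's body (76 mm by 178 mm) begins 60 mm behind the grasp point.
Start: joints at [1.172, 0.32, 1.565, -0, 1.257, -0.02], TCP at [0.213, 0.534, 0.405] pointing down, gripper open.
Joint ranges: [-3.11, 3.11], [-0.84, 2.01], [0.21, 2.61], [-1.34, 4.49], [0.05, 2.63], [-2.56, 2.56]. Speed limits (rad/s): [2.57, 2.57, 3.14, 3.14, 3.14, 3.14].

### API

Orientations are given as a unit quaternion [x, y, z, w].
In Python, from bench import move_ptp, move_l, set_joints, set_gripper, sleep, solve_ik, snapshot, IKError, hand_in, get_time, get_q, get_dq, get_joint_efforts, get_tool_pos, get_tool_rot, get_contact_force, get_ft_torque, get_opening, tcp_to_grasp gives the robot as it stands. The module is installed in compiled form; this text tells all that it offers. Calls block until the motion is done:
- move_ptp(position, orientation): joint-space move of the TCP to a pose.
- move_l(position, frame=None, velocity=0.15): straight line of the TCP; frame=None keeps the orientation; velocity is the mean speed in m/s.
- set_joints(angles): joint-space move.
- set_gripper(opening, grasp_force=None): finger opening in m; grasp_force is the grip in N (None keeps the last); returns when the fingers have stopped.
- sleep(seconds).
- solve_ik(position, orientation): joint angles nearest the present ones, or None.
- snapshot(name): name is "side" or "top" or "wrist"; returns a dict with "color" (420x560x3 uint8, red, green, blue), "fx", "fy", "cx", "cy" (pixels), "T" (4x4, takes a point from camera to world coordinates); the wrist camera has in their place "tool_from_camera" (4x4, takes a point from camera to tool coordinates, whose origin is the TCP and whose axes are the flange's). Camera axes: x right, y down, z forward; pixel columns grow to the right and rows downward; lengths in m; the calibration is good to about 2 mm. A picture is of the moment at which its call begins: read the wrist's pose just before it. There is no depth.
A pose or a line that the arm cannot do raises IKError and nothing moves.
- hand_in(): hands the job in, once; it reports no verdict.
Readings, each from a call of its own:
- get_time(): time.
- get_q(): joint angles.
- get_dq(): joint speeds.
- get_joint_efforts(): joint torques, N m.
- get_tool_pos(): TCP position.
- get_tool_rot(): TCP orientation.
- get_contact_force(): force on the tool from outside, world axes, zero at the start.
- get_ft_torque(): the same for the moment, N m.
- get_opening(): finger opening in m.
Only numpy, scipy, OpenCV 4.12 (cv2) and the standard library are available. Lean on these libraries where they do the work, as an engineer would, in place of code of your own. Each camera call takes 0.05 s, during which the arm holds its last target.

## Working session

There is one attempt and no reset: what is moved stays moved. The work goes in short steps, each a Python script; the robot and the scene stay as the last script left them, time stands still between calls to the robot, and variables do not carry over. Pictures are saved under pics/ and viewed, and the job is handed in when it is done.

```bash
mkdir -p pics; ls
python3 - <<'E'
from bench import *
import cv2
for n in ["top","side","wrist"]:
    if n=="wrist": print(get_tool_pos(),get_tool_rot())
    s=snapshot(n); cv2.imwrite(f"pics/{n}0.png",s["color"][:,:,::-1]); print(n,{k:v for k,v in s.items() if k!="color"})
print(get_time(),tcp_to_grasp,get_opening())
E
```

```text
pics
top {'fx': 396.30205318620506, 'fy': 396.30205318620506, 'cx': 273.72791084943924, 'cy': 211.95175019244041, 'T': array([[-0.0182831 , -0.98350766,  0.17994001,  0.30796507],
       [-0.99976429,  0.02009083,  0.00822884,  0.03648798],
       [-0.01170827, -0.17974715, -0.98364317,  0.8405823 ],
       [ 0.        ,  0.        ,  0.        ,  1.        ]])}
side {'fx': 453.1209198031615, 'fy': 453.1209198031615, 'cx': 281.724858139249, 'cy': 201.72348153644242, 'T': array([[ 0.89786128, -0.34226276,  0.27695002,  0.22467283],
       [-0.44022751, -0.70746551,  0.55289447, -0.48187407],
       [ 0.0066974 , -0.61834355, -0.78587938,  0.76189404],
       [ 0.        ,  0.        ,  0.        ,  1.        ]])}
[0.21258983 0.5341014  0.40402428] [ 1.88287428e-01  9.82113669e-01 -7.48615691e-04 -1.61487765e-04]
wrist {'fx': 301.4552929751126, 'fy': 301.4552929751126, 'cx': 275.0660959164178, 'cy': 208.47656395222558, 'tool_from_camera': array([[ 1.97842140e-04, -9.62995154e-01, -2.69518635e-01,
         7.63596355e-02],
       [ 9.99998883e-01, -2.08728560e-04,  1.47984762e-03,
         1.21120550e-04],
       [-1.48134232e-03, -2.69518627e-01,  9.62994037e-01,
         2.04154141e-02],
       [ 0.00000000e+00,  0.00000000e+00,  0.00000000e+00,
         1.00000000e+00]])}
0.15 0.172 0.09108209414916497
```

View pics/top0.png

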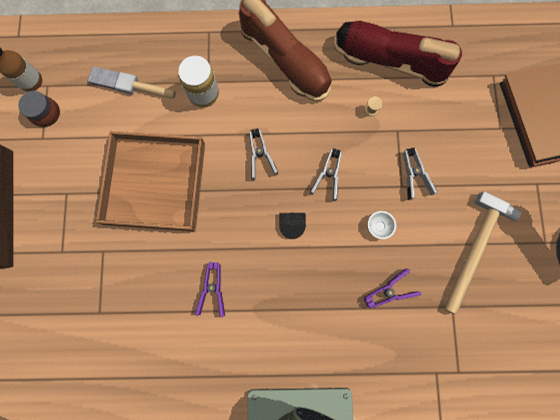

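View pics/side0.png

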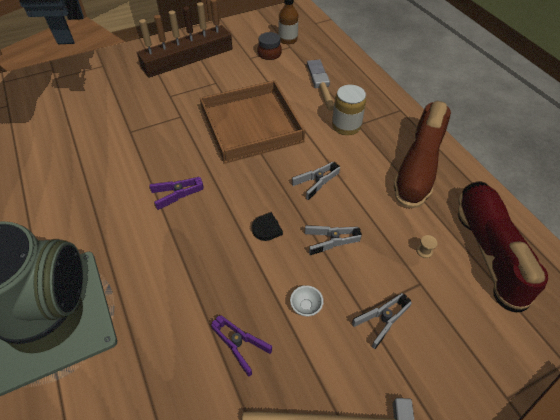

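The top view shows three steel clamps with pivots near (260,152), (330,173) and (417,172). The purple lookalikes at (211,288) and (390,292) are to be left alone. The tray is centred near (151,182), so the order is left, middle, right. Next is one close crop.

Run:
```python
import cv2
a=cv2.imread("pics/top0.png")[115:215,235:445]
cv2.imwrite("pics/crop0.png",cv2.resize(a[:, :],None,fx=3.8,fy=3.8,interpolation=cv2.INTER_CUBIC))
```

```text
(no output)
```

View pics/crop0.png

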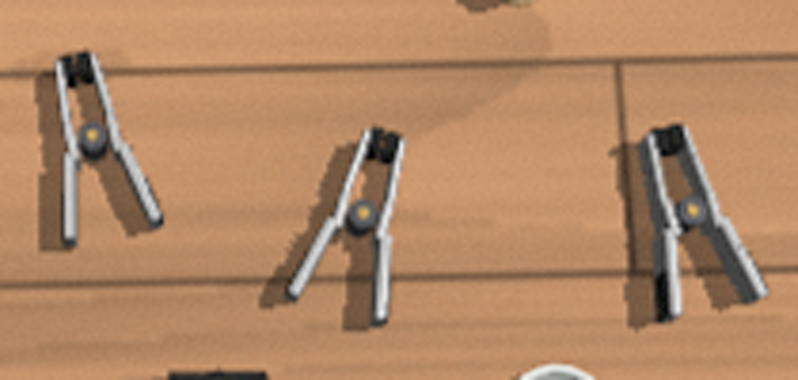

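```bash
cat > h.py <<'E'
from bench import *
import numpy as np, cv2
from scipy.spatial.transform import Rotation as R
def ray(s,T,uv,z):
    d=T[:3,:3]@np.array([(uv[0]-s["cx"])/s["fx"],(uv[1]-s["cy"])/s["fy"],1.]); o=T[:3,3]
    return o+d*(z-o[2])/d[2]
def toolT():
    T=np.eye(4);T[:3,3]=get_tool_pos();q=get_tool_rot();T[:3,:3]=R.from_quat(q).as_matrix();return T
def quat(ax):  # tool down, tool y along angle ax in xy plane
    y=np.array([np.cos(ax),np.sin(ax),0]);z=np.array([0,0,-1.]);x=np.cross(y,z)
    return R.from_matrix(np.c_[x,y,z]).as_quat()
E
python3 - <<'E'
from h import *
s=snapshot("top")
P={"A":[(92,135),(69,242),(158,222),(77,62)],"B":[(363,213),(292,297),(380,322),(384,145)],"C":[(693,210),(672,315),(763,294),(668,138)]}
for k,v in P.items():
    w=[ray(s,s["T"],(u/3.8+235-.4,t/3.8+115-.4),.024)[:2] for u,t in v]
    m=(w[1]+w[2])/2;d=m-w[0]
    print(k,np.round(w,3).tolist(),"ends",np.linalg.norm(w[1]-w[2]).round(4),"piv-end",np.linalg.norm(d).round(4),"piv-jaw",np.linalg.norm(w[3]-w[0]).round(4),"ang",np.arctan2(d[1],d[0]).round(3), np.arctan2(*(w[0]-w[3])[::-1]).round(3))
for uv in [(108,134),(203,138),(194,230),(98,226)]: print(ray(s,s["T"],uv,.04)[:2].round(3))
E
```

```text
A [[0.594, 0.073], [0.531, 0.087], [0.542, 0.037], [0.638, 0.081]] ends 0.0512 piv-end 0.0583 piv-jaw 0.0447 ang -2.944 -2.96
B [[0.544, -0.079], [0.497, -0.037], [0.482, -0.085], [0.584, -0.092]] ends 0.0505 piv-end 0.0578 piv-jaw 0.0418 ang 2.835 2.811
C [[0.542, -0.263], [0.482, -0.246], [0.493, -0.298], [0.585, -0.252]] ends 0.0523 piv-end 0.0551 piv-jaw 0.0437 ang -2.977 -2.898
[0.631 0.395]
[0.618 0.191]
[0.42  0.207]
[0.432 0.404]
```

Handle-end width, pivot-to-end and tray size (about 200 mm) all agree with the sizes given. Next I hover over clamp A and refine its pose with the wrist camera.

```bash
cat >> h.py <<'E'
EST={"A":(.594,.073,-2.95),"B":(.544,-.079,2.825),"C":(.542,-.263,-2.94)}
def hover(k,z=.32,p=None):
    x,y,a=p or EST[k]
    pos=[x+.042*np.cos(a),y+.042*np.sin(a),z]
    ya=a+np.pi/2; ya=(ya+np.pi)%(2*np.pi)-np.pi
    if ya>0: ya-=np.pi
    move_ptp(pos,quat(ya))
def shot(name):
    sleep(.15);T=toolT();s=snapshot("wrist")
    s["T"]=T@s["tool_from_camera"];cv2.imwrite(f"pics/{name}.png",s["color"][:,:,::-1])
    np.save(f"pics/{name}.npy",dict(s),allow_pickle=True)
E
python3 - <<'E'
from h import *
hover("A");shot("wA");print(get_time(),get_q().round(2),get_tool_pos())
E
```

```text
2.5 [0.1  0.36 1.73 0.   1.05 1.48] [0.55271042 0.06564613 0.32008762]
```

View pics/wA.png

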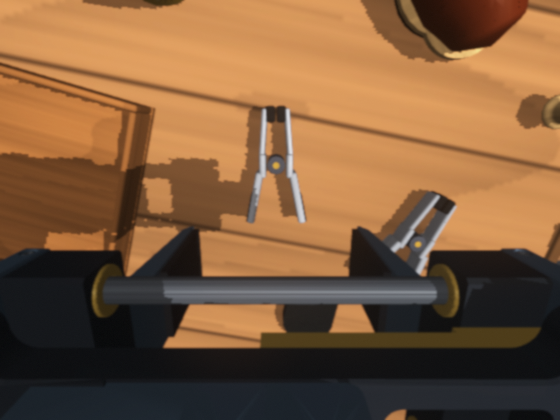

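The wrist view shows clamp A square to the fingers: pivot (276,165), handle ends (252,219) and (302,220), jaws (277,112).

```bash
cat >> h.py <<'E'
def meas(name,pts,z=.022):
    s=np.load(f"pics/{name}.npy",allow_pickle=True).item()
    w=[ray(s,s["T"],p,z)[:2] for p in pts];m=(w[1]+w[2])/2;d=m-w[3]
    print(np.round(w,4).tolist(),"ends",np.linalg.norm(w[1]-w[2]).round(4),"piv-end",np.linalg.norm(m-w[0]).round(4),"jaw-piv",np.linalg.norm(w[0]-w[3]).round(4))
    return (*w[0],np.arctan2(d[1],d[0]))
E
python3 - <<'E'
from h import *
print(meas("wA",[(276,165),(252,219),(302,220),(277,112)]))
E
```

```text
[[0.5921, 0.0731], [0.5366, 0.0859], [0.5449, 0.0382], [0.6378, 0.0812]] ends 0.0483 piv-end 0.0526 jaw-piv 0.0465
(np.float64(0.5921029719007671), np.float64(0.07313510251671258), np.float64(-2.946697018356633))
```

```bash
cat >> h.py <<'E'
def squeeze(k,p,zt=.195):
    hover(k,.24,p); move_l([*get_tool_pos()[:2],zt],velocity=.12)
    for f in (12,27):
        set_gripper(.030,f); sleep(.4); print(k,f,"N opening",round(float(get_opening()),4),get_contact_force().round(1),round(get_time(),2))
    sleep(.3)
def release():
    set_gripper(.091); p=get_tool_pos(); move_l([*p[:2],.26],velocity=.2); print("t",get_time(),get_opening())
E
python3 - <<'E'
from h import *
squeeze("A",(.593,.073,-2.947))
E
```

```text
A 12 N opening 0.0338 [-1.3 -0.5  5.5] 4.75
A 27 N opening 0.0334 [-2.6  0.1  5.5] 5.37
```

A closes fully to 34 mm at 12 N, so it is the weak candidate. I'll confirm with the side view, release it where it lies, and still test B and C in order.

Run:
```python
from h import *
s=snapshot("side");cv2.imwrite("pics/side1.png",cv2.resize(s["color"][100:280,220:440,::-1],None,fx=3,fy=3))
release(); print(get_contact_force().round(1))
hover("B");shot("wB")
```

```text
t 7.175 0.09087086383059771
[ 0.   0.3 -0.2]
```

View pics/side1.png

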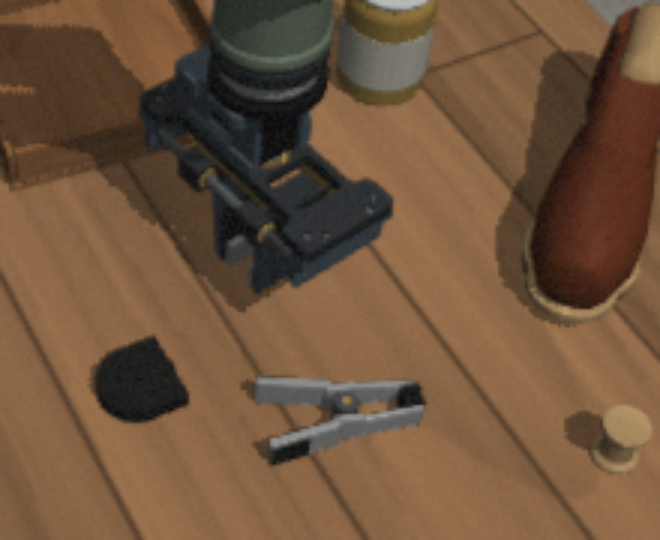

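View pics/wB.png

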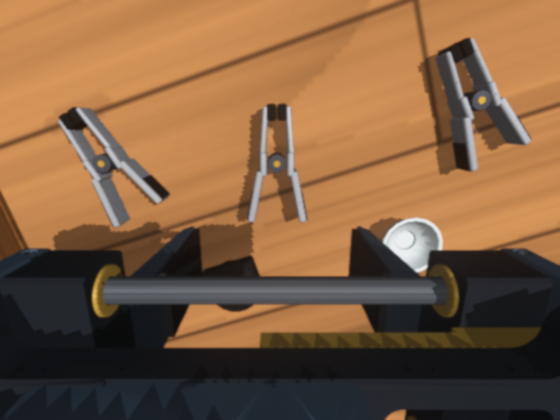

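The side view shows the fingers closed on A's handles. In the wrist view, A has sprung back open and B lies square: pivot (277,164), ends (252,219) and (303,220), jaws (278,111).

Run:
```python
from h import *
p=meas("wB",[(277,164),(252,219),(303,220),(278,111)]);print(p)
assert abs(p[0]-.544)<.006 and abs(p[1]+.079)<.006
p=((p[0]+.544)/2,(p[1]-.079)/2,p[2])
squeeze("B",p); release(); hover("C");shot("wC")
```

```text
[[0.5423, -0.0783], [0.4995, -0.0392], [0.4834, -0.0856], [0.5859, -0.0933]] ends 0.0491 piv-end 0.0533 jaw-piv 0.0461
(np.float64(0.5422806661958128), np.float64(-0.07830738793504885), np.float64(2.825545226873383))
B 12 N opening 0.0536 [-1.6 -0.1  4.7] 10.04
B 27 N opening 0.0356 [-1.2  0.4  5.4] 10.75
t 12.475 0.09115972312799447
```

View pics/wC.png

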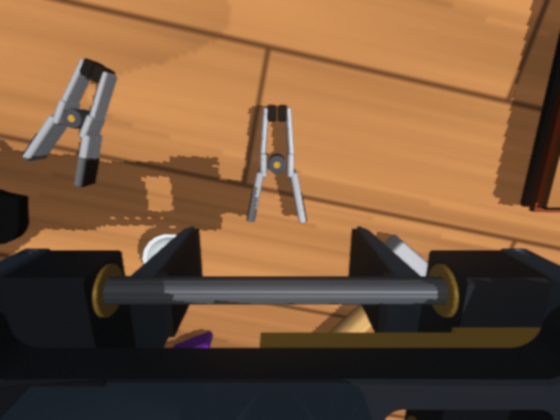

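B is good: it barely gave at 12 N (53.6 mm). C: pivot (277,164), ends (252,219) and (302,220), jaws (278,111). A purple lookalike is at (205,342), off to the side, and the hammer is at (400,250). Both are low enough and clear of the fingers.

Run:
```python
from h import *
p=meas("wC",[(277,164),(252,219),(302,220),(278,111)]);print(p)
assert abs(p[0]-.542)<.006 and abs(p[1]+.263)<.006
p=((p[0]+.542)/2,(p[1]-.263)/2,p[2])
squeeze("C",p); release(); hover("A");shot("wA2");print(get_time())
s=snapshot("top");cv2.imwrite("pics/top2.png",s["color"][:,:,::-1])
```

```text
[[0.5409, -0.2625], [0.4844, -0.2497], [0.4931, -0.2971], [0.5863, -0.254]] ends 0.0481 piv-end 0.0533 jaw-piv 0.0462
(np.float64(0.5408955688382663), np.float64(-0.26254469977210393), np.float64(-2.945418598086548))
C 12 N opening 0.0534 [-0.7 -0.2  4.6] 15.55
C 27 N opening 0.0356 [-1.2  1.2  4.8] 16.26
t 17.9833 0.09081546501411938
19.4833
```

View pics/wA2.png

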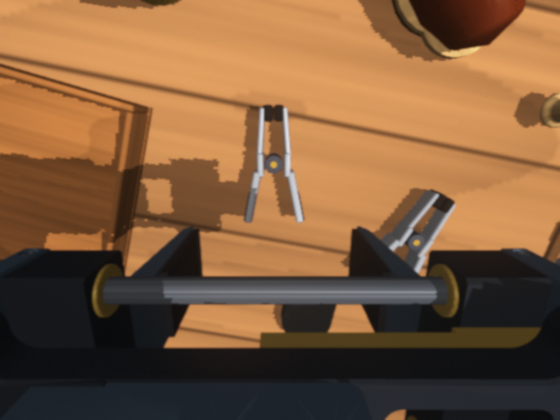

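View pics/top2.png

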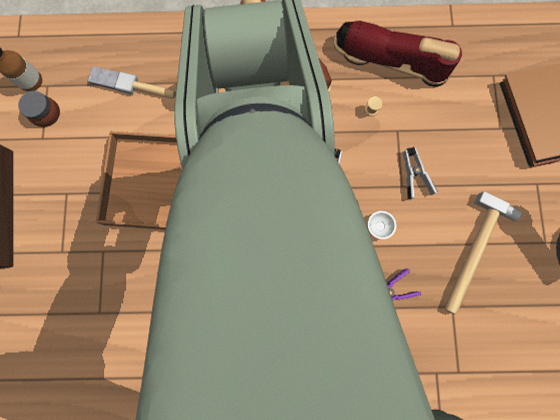

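C is good too (53.4 mm at 12 N, like B), so A is the weak one, lying unmoved with its pivot at (274,164). I'll grasp it and carry it to the tray.

Run:
```python
from h import *
p=meas("wA2",[(274,164),(248,219),(299,220),(274,111)]);print(p)
p=(p[0]+.001,p[1],p[2])
hover("A",.24,p); move_l([*get_tool_pos()[:2],.195],velocity=.12)
set_gripper(.030,25); print(get_opening())
x,y=get_tool_pos()[:2]; move_l([x,y,.33],velocity=.15); print("lifted",get_opening(),get_contact_force())
T=np.array([.525,.299]);ya=-1.65;a=ya-np.pi/2
t=T+.0385*np.array([np.cos(a),np.sin(a)])
move_ptp([*t,.33],quat(ya)); print(get_opening(),get_q().round(2),get_time())
s=snapshot("side");cv2.imwrite("pics/side3.png",s["color"][:,:,::-1])
```

```text
[[0.5926, 0.073], [0.5359, 0.0877], [0.5442, 0.0392], [0.6381, 0.0817]] ends 0.0492 piv-end 0.0534 jaw-piv 0.0463
(np.float64(0.5926154846309947), np.float64(0.07299862830382493), np.float64(-2.957311195229947))
0.03320595898590541
lifted 0.033314444155023576 [-0.61236348 -0.20329727 -1.16811744]
0.033273534958659194 [ 0.53  0.37  1.68 -0.    1.09  2.18] 23.4083
```

View pics/side3.png

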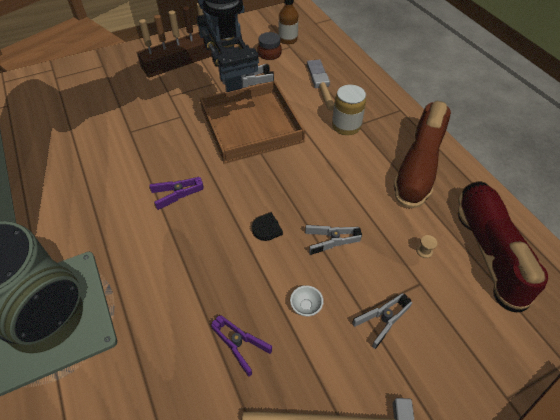

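The clamp is held at (258,78), level and high over the tray; B (335,235) and C (388,315) are unmoved. I'll lower and release it.

Run:
```python
from h import *
x,y=get_tool_pos()[:2]
move_l([x,y,.204],velocity=.12); sleep(.2); print(get_contact_force(),get_tool_pos())
set_gripper(.080,25); sleep(.2); move_l([x,y,.36],velocity=.2)
move_ptp([.25,.45,.42],quat(-.6)) if solve_ik([.25,.45,.42],quat(-.6)) is not None else None
sleep(.3);s=snapshot("top");cv2.imwrite("pics/top4.png",s["color"][:,:,::-1])
s=snapshot("side");cv2.imwrite("pics/side4.png",s["color"][:,:,::-1]);print(get_time(),get_contact_force())
```

```text
[-0.0445453  -0.46867248 -0.25647209] [0.4871912  0.30119959 0.20467517]
28.3417 [ 0.01663572 -0.77034623 -0.21506888]
```

View pics/top4.png

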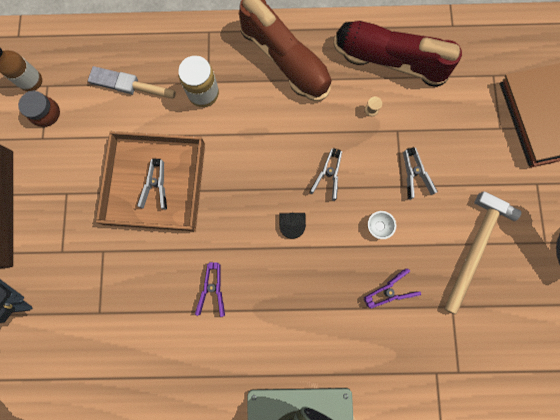

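View pics/side4.png

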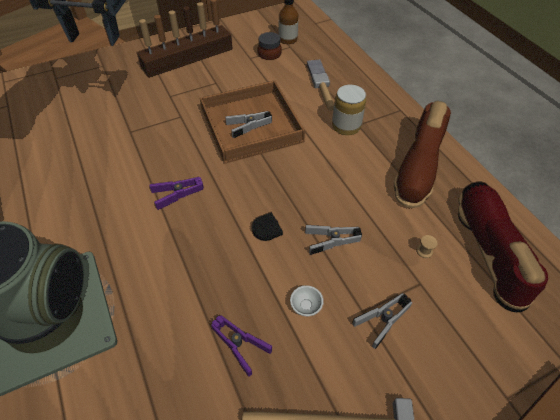

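Both views show the weak clamp flat in the tray at top-view pixel (153,183). B (330,173) and C (417,172) are where they started, and the arm is clear.

```bash
python3 -c "
from bench import *
hand_in();print(get_time())"
```

```text
the job is handed in; nothing more can be done
the job is handed in; nothing more can be done
```

The weak clamp is the one nearest the scrap tray, and it is now lying flat in the tray. I squeezed all three clamps in order, working away from the tray, at 12 N and then 27 N, and released each where it lay.

| Clamp | Opening at 12 N | Opening at 27 N | Result |
|---|---|---|---|
| Nearest the tray | 33.8 mm (fully closed) | 33.4 mm | weak |
| Middle | 53.6 mm | 35.6 mm | good |
| Farthest | 53.4 mm | 35.6 mm | good |

- **Final pictures:** the top and side views show the weak clamp in the middle of the tray. The two good clamps are where they started, with no visible shift. Both purple lookalikes were left alone, and the arm is clear of everything.
- **Time:** about 28.3 s had passed at the last check, just before hand-in.
- **One mismatch:** the good clamps closed a little further at 27 N than the stated feel suggests (over 30 N to close). The 32 mm wide pads probably pressed further out on the handles than 42 mm from the pivot. The 12 N squeeze still separated the weak clamp clearly.
- **Upward force:** the wrist read about 5 N upward during all three squeezes. I did not trace the cause, but it is far below the limits.

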